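# Fetch two reagent vials from behind the tall bottles for the heating block

### The arm

A 6-joint arm with a two-finger parallel gripper is mounted at the origin on a cart in front of the work surface, level with it; the furniture and walls round the work are solid. World frame = base frame: x ahead of the robot, y to its left, z up, the work surface at z = 0. Lengths are in mm, angles in rad, forces in N, time in s.
With the tool pointing down it reaches from about 375 to 825 mm from the base axis. Payload 5.5 kg.
Tool frame: the origin (TCP) lies at the very end of the fingers, on their centre line; the grasp point (between the pads) lies env.grasp_offset behind it (env.grasp_offset is the distance from the TCP to the grasp point, in mm); z points along the fingers, y is the line along which they close (so a half turn about z gives the same grasp; the last joint's range is limited). The gripper opens to 85 mm and grips with 20 to 120 N. Pads are 22 mm wide; open, the fingers measure 114 mm over their backs; the gripper's body (76 mm by 85 mm) begins 54 mm behind the grasp point. The pads swing forward as they close: fully open they stand 13 mm farther back than shut.
Start: joints at [-1.307, 0.314, -0.047, 1.21, 0, 1.571], TCP at [156.447, -579.24, 231.299] pointing down, gripper open.
Joint ranges: [-2.67, 2.67], [-0.69, 1.73], [-1.03, 1.25], [-2.08, 2.16], [-1.42, 1.45], [-3.14, 3.14]. Speed limits (rad/s): [2.39, 2.39, 3.01, 3.14, 3.14, 3.14].

### API

Orientations are given as a unit quaternion [x, y, z, w].
In Python, from station import env gives the robot as it stands.
- The arm moves only by the shell command python3 -m pendant 'ROWS'. ROWS is JSON, a list of rows, each a list of 3 entries, a list of its own where there are three numbers: the opening, from -1 (shut) to 1 (fully open), then the shift along the tool's x, y, z as a fraction of full scale, then the turn, a rotation vector about the tool's x, y, z as a fraction of full scale. In form: [[fingers, [x, y, z], [ax, ay, az]], ...]. A call has 1 to 20 rows; each row is the pose to reach, as a shift and turn from the pose commanded when the call began, along the tool's axes at that moment, turning the shorter way round; what a row does not reach only later rows make up. Full scale, the value 1, is 0.6 m for a shift and 360 degrees for a turn. A row lasts 1/8 s, in which the tool goes at most 62.5 mm and 10.7 degrees, less where a joint would pass 70% of its speed; a pose out of reach is approached as far as the arm can. A call with a number of a shift or a turn outside -1 to 1 is refused whole. A call with a gripper value outside its range is refused whole. The fingers move at their own pace and stop on an object; the grip force is fixed at half the most. Time passes only in rows, so rows that repeat a pose let the fingers close. It gives the time, the measured TCP pose, the force, the opening and the grip force at its end, in the units of the state.
- env.sense(): the state, without advancing time (a new reading comes with each control period).
- env.capture(name): name is "side" or "top" or "wrist"; returns a dict with "pixels" (384x512x3 uint8, red, green, blue), "range_z" (384x512 float32, mm along the optical axis (not along the pixel's ray), 0 where there is no reading), "fov_y" (degrees; the focal length in pixels is half the picture's height over the tangent of half this angle, whatever the lens; pixels are square), "cx", "cy" (the principal point, pixels), "dist_coeffs" ([k1, k2, p1, p2, k3] as OpenCV has them; the pictures are not rectified), "view" (4x4, takes a point from world to camera coordinates). Camera axes: x right, y down, z forward; pixel columns grow to the right and rows downward; lengths in mm; the calibration is good to about 2 mm. A picture is of the moment at which its call begins.
- env.close_job(): hands the job in; it is judged then, once.
The state is a dict: "t": time; "joints": joint angles; "qd": joint speeds; "tau": joint torques, N m; "tool_pos": TCP position; "tool_rot": TCP orientation; "wrist_force": force on the tool from outside, world axes, zero at the start; "moment": the same for the moment, N m; "opening": finger opening in mm; "grip_force": force on a finger pad.
Only numpy, scipy, OpenCV 4.12 (cv2) and the standard library are available. Lean on these libraries where they do the work, as an engineer would, in place of code of your own. Each camera call takes 0.05 s, during which the arm holds its last target. There are 200 camera calls.

### The job

The two small vials at the back of the grey bottle rack are needed warm for the next clotting test, but the two tall bottles in front of them are in the way. Stand both tall bottles in the steel tray, take out the vials and seat them upright in the heating block, the clear vial in its wide well and the slimmer brown vial in its narrow well, and only then put each tall bottle back, upright, into the same rack well it came from.

Things in the scene. Friction and masses are not known exactly. Their poses are not given: they have to be found in the camera images.
- tall_white_bottle: tall milky-white plastic bottle with a blue screw cap, diameter 58, height 150 (straight body up to 90, then shoulder and cap; grip it 80 to 90 above its base, lower the palm meets the cap), 0.22 kg; stands in one of the two large front wells of the rack, which one varies. Origin: centre of its underside; z up along its axis.
- tall_brown_bottle: tall brown glass bottle with a black screw cap, diameter 48, height 142 (straight body up to 87; grip it 80 to 87 above its base), 0.16 kg; stands in the other large front well of the rack. Origin: centre of its underside; z up along its axis.
- clear_vial: small clear vial with a wide red cap, diameter 30, height 58 (straight glass body up to 31), 0.03 kg; stands in one of the two small back wells of the rack, which one varies. Take it by the glass body. Origin: centre of its underside; z up.
- brown_vial: small slim brown bottle with a black cap, diameter 26, height 62 (straight body up to 34), 0.03 kg; stands in the other small back well of the rack. Take it by the body. Origin: centre of its underside; z up.
- bottle_rack: fixed grey bottle rack, 130 (x) by 176 (y) mm, top plate 16 high, floor 5 above the table. Two large holes of diameter 68 for the tall bottles in front, centres at x = -24, y = +45 and -45 in its frame; two small ones of diameter 34 for the vials behind, at x = +32, y = +22 and -22. Origin: centre of its underside; x points to its back (away from the robot at yaw 0), y to its left.
- steel_tray: fixed low stainless steel tray, 200 (x) by 130 (y) mm, rim 17 high, floor 3 above the table: the side area for the two tall bottles, one toward its +x end and one toward -x. Origin: centre of its underside; x along its long side. It stands to the left or to the right of the rack.
- heater: fixed heating block: white housing 140 (x) by 124 (y) mm, sloping key panel in front (-x), aluminium block whose top is 61 above the table. Two round wells 12 deep (floor at 49): the wide one, diameter 42, at x = +20, y = +26, the narrow one, diameter 35, at x = +20, y = -26 in its frame. Origin: on its underside; x points to its back, y to its left. On the other side of the rack than the tray.
Not all that is in view belongs to the job. Leave any yellow look-alike of the tall_white_bottle alone.

How it is judged (in metres and radians):
On the way, in this order (a step that is already met when the one before it is completed fails the run):
1. both tall bottles stand upright and released in the steel tray (x of tall_white_bottle in the frame of steel_tray between -0.078 and 0.078 m and y of tall_white_bottle in the frame of steel_tray between -0.045 and 0.045 m and z of tall_white_bottle in the frame of steel_tray between -0.002 and 0.008 m and angle between each of tall_white_bottle, tall_brown_bottle's own z axis and vertical below 0.12 rad and x of tall_brown_bottle in the frame of steel_tray between -0.078 and 0.078 m and y of tall_brown_bottle in the frame of steel_tray between -0.045 and 0.045 m and z of tall_brown_bottle in the frame of steel_tray between -0.002 and 0.008 m and contact force between the fingers and tall_white_bottle below 0.1 N and linear speed of each of tall_white_bottle, tall_brown_bottle below 0.03 m/s and contact force between the fingers and tall_brown_bottle below 0.1 N), for 0.2 s.
2. the clear vial sits in the wide well and the brown vial in the narrow well of the heating block, released, while both tall bottles still stand in the tray (x of clear_vial in the frame of heater between 0.0115 and 0.0285 m and y of clear_vial in the frame of heater between 0.0175 and 0.0345 m and z of clear_vial in the frame of heater between 0.044 and 0.054 m and angle between each of clear_vial, brown_vial, tall_white_bottle, tall_brown_bottle's own z axis and vertical below 0.12 rad and x of brown_vial in the frame of heater between 0.0115 and 0.0285 m and y of brown_vial in the frame of heater between -0.0345 and -0.0175 m and z of brown_vial in the frame of heater between 0.044 and 0.054 m and contact force between the fingers and clear_vial below 0.1 N and linear speed of each of clear_vial, brown_vial below 0.03 m/s and contact force between the fingers and brown_vial below 0.1 N and x of tall_white_bottle in the frame of steel_tray between -0.078 and 0.078 m and y of tall_white_bottle in the frame of steel_tray between -0.045 and 0.045 m and z of tall_white_bottle in the frame of steel_tray between -0.002 and 0.008 m and x of tall_brown_bottle in the frame of steel_tray between -0.078 and 0.078 m and y of tall_brown_bottle in the frame of steel_tray between -0.045 and 0.045 m and z of tall_brown_bottle in the frame of steel_tray between -0.002 and 0.008 m), for 0.2 s.
At the end, for the whole second after the job is handed in: Clear vial upright on the floor of the wide well, brown vial in the narrow one (8.5 mm of its centre in x and y, 5 mm in height); each tall bottle in the rack well it came from, within 16 mm of its start; all tilted under 0.12 rad, released and at rest (x of clear_vial in the frame of heater between 0.0115 and 0.0285 m and y of clear_vial in the frame of heater between 0.0175 and 0.0345 m and z of clear_vial in the frame of heater between 0.044 and 0.054 m and angle between each of clear_vial, brown_vial, tall_white_bottle, tall_brown_bottle's own z axis and vertical below 0.12 rad and x of brown_vial in the frame of heater between 0.0115 and 0.0285 m and y of brown_vial in the frame of heater between -0.0345 and -0.0175 m and z of brown_vial in the frame of heater between 0.044 and 0.054 m and distance of each of tall_white_bottle, tall_brown_bottle from where it was at the start of the episode below 0.016 m and contact force between the fingers and clear_vial below 0.1 N and linear speed of each of clear_vial, brown_vial, tall_white_bottle, tall_brown_bottle below 0.03 m/s and contact force between the fingers and brown_vial below 0.1 N and contact force between the fingers and tall_white_bottle below 0.1 N and contact force between the fingers and tall_brown_bottle below 0.1 N); the robot touches nothing.
It fails at once if a bottle or vial is tipped over (tilted more than about 45 degrees) (angle between any of tall_white_bottle, tall_brown_bottle, clear_vial, brown_vial's own z axis and vertical above 0.8 rad).
It also fails if it takes over 138 s, if anything falls off the work surface, if the arm or the gripper's body presses on something with over 40 N, if the wrist force passes 120 N, or if a joint passes its speed limit or range.

## Working session

There is one attempt and no reset: what is moved stays moved. The work goes in short steps, Python scripts to look and compute and a shell command to move; the robot and the scene stay as the last step left them, time stands still between calls to the robot, and variables do not carry over. Pictures are saved under pics/ and viewed, at most 14 in all, crops included, and the job is handed in when it is done.

```bash
ls; mkdir -p pics
python3 - <<'E'
from station import env
import cv2,numpy as np
s=env.sense();print(s['t'],s['tool_pos'],s['tool_rot'],s['opening'],env.grasp_offset)
for n in('top','side'):
    c=env.capture(n);cv2.imwrite(f'pics/{n}0.png',c['pixels'][:,:,::-1]);np.savez(f'pics/{n}0.npz',**{k:v for k,v in c.items()})
    print(n,c['fov_y'],c['cx'],c['cy'],c['dist_coeffs'],np.round(c['view'],3).tolist())
E
```

```text
pics
0.0 [ 156.28132816 -578.65424062  230.40727777] [ 9.91315073e-01  1.31505225e-01 -1.28365855e-04 -8.86393057e-04] 85.33130382862416 18.700000000000003
top 55.14804065830986 251.34452705400577 194.55770787931021 [-0.08301868  0.          0.          0.          0.        ] [[0.015, -1.0, 0.008, 13.022], [-0.99, -0.016, -0.144, 573.479], [0.144, -0.006, -0.99, 1047.958], [0.0, 0.0, 0.0, 1.0]]
side 55.927035497833145 257.2493281844878 196.87686073382008 [-0.02731697  0.          0.          0.          0.        ] [[0.984, -0.178, -0.01, -541.864], [-0.16, -0.855, -0.493, 119.327], [0.08, 0.487, -0.87, 890.865], [0.0, 0.0, 0.0, 1.0]]
```

View pics/top0.png

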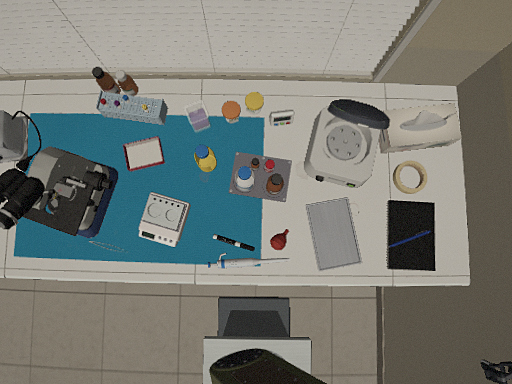

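View pics/side0.png

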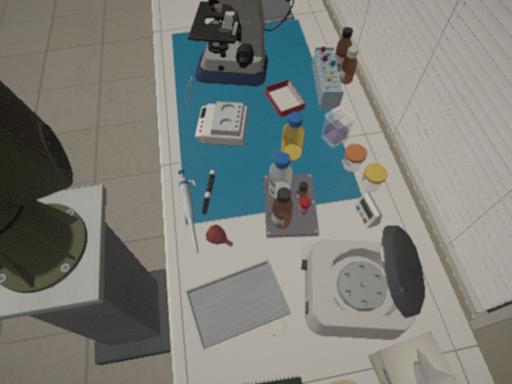

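The top view shows the rack at about (261,176). In it are the white bottle (244,178), the brown bottle (274,183), the brown vial (255,162) and the red-capped clear vial (270,164). The tray is at (332,233) and the heater at (163,218). The yellow look-alike is at (205,157), outside the rack. Next I measure from the range images.

```bash
cat > h.py <<'E'
import numpy as np,cv2
from scipy.spatial.transform import Rotation as R
def K(c):
    f=192/np.tan(np.radians(c['fov_y'])/2);return np.array([[f,0,c['cx']],[0,f,c['cy']],[0,0,1.]])
def cloud(c):
    h,w=c['range_z'].shape;u,v=np.meshgrid(np.arange(w),np.arange(h))
    p=cv2.undistortPoints(np.stack([u,v],-1).reshape(-1,1,2).astype(float),K(c),np.array(c['dist_coeffs'])).reshape(h,w,2)
    z=c['range_z'][...,None].astype(float);P=np.concatenate([p*z,z],-1)
    V=np.array(c['view']);W=(P-V[:3,3])@V[:3,:3]
    W[c['range_z']==0]=np.nan;return W
def ortho(c,z,x0,x1,y0,y1,s):
    """rectified picture on plane z; rows: x decreasing, cols: y decreasing; s mm/px"""
    X,Y=np.meshgrid(np.arange(x1,x0,-s),np.arange(y1,y0,-s),indexing='ij')
    P=np.stack([X,Y,np.full_like(X,z)],-1).reshape(-1,3);V=np.array(c['view'])
    uv,_=cv2.projectPoints(P,cv2.Rodrigues(V[:3,:3])[0],V[:3,3],K(c),np.array(c['dist_coeffs']))
    m=uv.reshape(*X.shape,2).astype(np.float32);return cv2.remap(c['pixels'],m[...,0],m[...,1],cv2.INTER_CUBIC)
def circ(p):
    A=np.c_[2*p,np.ones(len(p))];q=np.linalg.lstsq(A,(p**2).sum(1),rcond=None)[0];return q[:2],np.sqrt(q[2]+q[0]**2+q[1]**2)
E
python3 - <<'E'
from h import *
c=dict(np.load('pics/top0.npz'));W=cloud(c)
for n,(u,v) in dict(white=(244,172),brown=(275,181),bv=(255,161),cv=(270,163),rack=(262,170),tray=(332,233),heat=(163,210),heat2=(155,211),pan=(160,232),table=(290,210)).items(): print(n,np.round(W[v,u]))
for n,z,b in(('rack',16,(440,680,-140,140)),('heat',61,(300,560,130,420)),('tray',3,(260,520,-320,-60))):
    o=ortho(c,z,*b,.5);cv2.imwrite(f'pics/{n}o.png',o[:,:,::-1])
a=[cv2.imread(f'pics/{n}o.png') for n in('rack','heat','tray')]
a=[cv2.copyMakeBorder(x,0,520-x.shape[0],0,600-x.shape[1],0) for x in a]
cv2.imwrite('pics/o3.png',cv2.resize(np.hstack(a),(800,231+0)) )
s=dict(np.load('pics/side0.npz'))
cv2.imwrite('pics/sidecrop.png',cv2.resize(s['pixels'][140:250,250:360,::-1],None,fx=5,fy=5,interpolation=cv2.INTER_CUBIC))
E
```

```text
white [618.  43. 153.]
brown [596. -41. 145.]
bv [670.  13.  64.]
cv [665. -31.  64.]
rack [653. -10.  16.]
tray [ 465. -225.    4.]
heat [521. 278.  58.]
heat2 [519. 304.  47.]
pan [458. 288.  40.]
table [533. -98.  -2.]
```

View pics/o3.png

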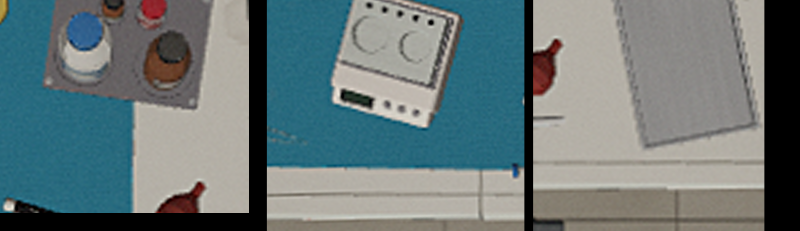

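View pics/sidecrop.png

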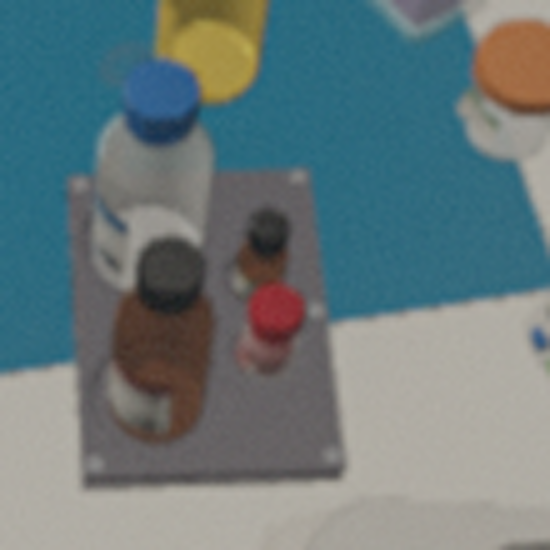

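The side crop confirms the targets. The white bottle with the blue cap is at (160,170), the brown one at (165,340), the slim brown vial at (265,250) and the red-capped vial at (270,320). The yellow bottle (top 205,157) stands outside the rack, so I leave it alone.

Run:
```python
from h import *
for cam in('top','side'):
    c=dict(np.load(f'pics/{cam}0.npz'));W=cloud(c).reshape(-1,3);rgb=c['pixels'].reshape(-1,3).astype(int)
    print('==',cam)
    def sel(x0,x1,y0,y1,z0,z1):
        m=(W[:,0]>x0)&(W[:,0]<x1)&(W[:,1]>y0)&(W[:,1]<y1)&(W[:,2]>z0)&(W[:,2]<z1);return m
    for n,b in dict(white=(560,660,10,90,143,165),brown=(550,650,-90,-10,136,155),bv=(645,700,-8,40,59,75),cv=(635,700,-60,-12,54,70)).items():
        p=W[sel(*b)]; (q,rad),_=(cv2.minEnclosingCircle(p[:,:2].astype(np.float32)),0)
        print(n,len(p),'mean',p.mean(0).round(1),'mec',np.round(q,1),round(rad,1),'zmax',np.round(np.percentile(p[:,2],[10,90]),1))
    for n,b in dict(rack=(500,720,-130,130,9,24),tray=(330,620,-340,-90,-1,24),heat=(370,580,180,360,25,80),heattop=(370,580,180,360,50,72)).items():
        p=W[sel(*b)].astype(np.float32)
        # drop sparse outliers
        img=np.zeros((500,900),np.uint8);ij=((p[:,:2]-[300,-400])).astype(int);img[ij[:,0].clip(0,499),ij[:,1].clip(0,899)]=255
        img=cv2.morphologyEx(img,cv2.MORPH_CLOSE,np.ones((5,5)));img=cv2.morphologyEx(img,cv2.MORPH_OPEN,np.ones((9,9)))
        k=max(cv2.findContours(img,0,2)[0],key=cv2.contourArea);r=cv2.minAreaRect(k)
        print(n,len(p),'centre x,y',round(r[0][1]+300.5,1),round(r[0][0]-399.5,1),'size',np.round(r[1],1),'ang',round(r[2],2),'zmed',round(float(np.median(p[:,2])),1), [(int(a[1]+300),int(a[0]-400)) for a in cv2.boxPoints(r)])
```

```text
== top
white 142 mean [616.6  42.3 154.3] mec [617.5  42.1] 17.7 zmax [152.2 156.9]
brown 104 mean [602.1 -44.3 146.2] mec [603.  -44.6] 15.4 zmax [143.6 149. ]
bv 42 mean [669.5  13.   66.2] mec [670.1  12.8] 10.7 zmax [63.  69.2]
cv 69 mean [662.8 -30.9  62.2] mec [663.5 -30.7] 13.7 zmax [59.7 65.4]
rack 1349 centre x,y 616.3 3.2 size [61.7 95.7] ang 2.53 zmed 15.4 [(662, -30), (566, -25), (569, 35), (664, 31)]
tray 4554 centre x,y 463.6 -226.9 size [204.1 131.6] ang 78.09 zmed 1.9 [(376, -312), (349, -184), (549, -141), (576, -270)]
heat 1930 centre x,y 496.5 281.4 size [121.6 138. ] ang 15.42 zmed 46.0 [(546, 203), (413, 240), (445, 357), (578, 321)]
heattop 725 centre x,y 515.0 277.2 size [103.3  76.2] ang 15.64 zmed 59.6 [(537, 216), (463, 237), (491, 336), (565, 316)]
== side
white 187 mean [616.8  39.1 152.9] mec [617.3  41.9] 18.1 zmax [148.5 155.3]
brown 152 mean [602.4 -47.1 145.3] mec [603.5 -45.3] 15.6 zmax [141.8 147.5]
bv 56 mean [669.6  11.   65.1] mec [670.1  12.5] 10.8 zmax [62.2 66.9]
cv 101 mean [663.  -32.4  61.2] mec [663.2 -30.3] 14.5 zmax [58.4 63.6]
rack 1570 centre x,y 659.6 -8.9 size [175.4  80. ] ang 8.49 zmed 14.8 [(685, -102), (606, -90), (632, 83), (711, 71)]
tray 6441 centre x,y 464.0 -231.1 size [204.4 142.5] ang 79.99 zmed 1.6 [(375, -319), (350, -179), (551, -143), (576, -284)]
heat 1708 centre x,y 516.0 264.1 size [103.8  91.9] ang 14.04 zmed 45.1 [(547, 202), (458, 224), (483, 325), (572, 302)]
heattop 630 centre x,y 482.5 251.0 size [26. 39.] ang 90.0 zmed 58.2 [(469, 231), (469, 270), (495, 270), (495, 231)]
```

```bash
cat >> h.py <<'E'
def to(x,y,z,th,note=''):
    """fractions for a move to TCP x,y,z mm, tool x axis heading th deg, tool down"""
    from station import env
    s=env.sense();r=R.from_quat(s['tool_rot']);t=np.radians(th)
    T=R.from_matrix(np.array([[np.cos(t),np.sin(t),0],[np.sin(t),-np.cos(t),0],[0,0,-1]]))
    d=r.inv().apply(np.array([x,y,z])-s['tool_pos'])
    print(note,'shift',np.round(d/600,4),'turn',np.round((r.inv()*T).as_rotvec()/(2*np.pi),4),'rows~',int(np.ceil(np.linalg.norm(d)/62.5)))
E
python3 - <<'E'
from h import *
to(603.2,-45,200,81.2)
W=cloud(dict(np.load('pics/top0.npz'))).reshape(-1,3)
W=W[~np.isnan(W[:,0])]
c,s=np.cos(np.radians(-15.5)),np.sin(np.radians(-15.5));d=W[:,:2]-[496.5,281.4];L=np.c_[d@[c,s],d@[-s,c]]
m=(abs(L[:,0])<72)&(abs(L[:,1])<64)
for a in range(-70,70,10): print(a,[int(np.median(W[m&(abs(L[:,0]-a-5)<5)&(abs(L[:,1]-b-5)<5),2])) if (m&(abs(L[:,0]-a-5)<5)&(abs(L[:,1]-b-5)<5)).any() else None for b in range(-60,60,10)])
f=m&(W[:,2]<53)&(W[:,2]>42)&(L[:,0]>-4)&(L[:,0]<45)
for sg in(1,-1):
    k=f&(L[:,1]*sg>4)&(L[:,1]*sg<50);q,r=cv2.minEnclosingCircle(W[k,:2].astype(np.float32));print('well',k.sum(),np.round(q,1),round(r,1),W[k].mean(0).round(1),L[k].mean(0).round(1))
# objects taller than 60 near path
m=(W[:,0]>350)&(W[:,0]<640)&(W[:,1]>-330)&(W[:,1]<-90)&(W[:,2]>30);print('tall near tray',m.sum(),W[m].min(0).round(),W[m].max(0).round())
E
```

```text
shift [ 0.951  -0.6645  0.0519] turn [-2.000e-04 -1.000e-04 -1.836e-01] rows~ 12
-70 [2, 34, 32, 32, 33, 32, 32, 33, 34, 34, 34, 32]
-60 [23, 37, 36, 37, 36, 39, 36, 37, 37, 38, 38, 36]
-50 [38, 41, 42, 42, 41, 42, 41, 41, 42, 42, 42, 41]
-40 [39, 41, 43, 42, 42, 42, 41, 41, 43, 44, 43, 44]
-30 [40, 44, 43, 43, 42, 42, 43, 43, 43, 42, 41, 43]
-20 [39, 59, 61, 60, 60, 59, 58, 61, 59, 61, 59, 52]
-10 [40, 59, 60, 59, 58, 59, 59, 60, 61, 60, 60, 49]
0 [41, 58, 59, 47, 51, 58, 58, 58, 47, 47, 58, 43]
10 [41, 59, 47, 47, 48, 58, 59, 47, 48, 47, 50, 56]
20 [40, 59, 48, 47, 48, 58, 59, 47, 46, 48, 51, 52]
30 [42, 59, 58, 51, 53, 59, 59, 58, 47, 48, 59, 44]
40 [39, 58, 59, 60, 60, 61, 60, 59, 59, 59, 59, 58]
50 [39, 59, 59, 59, 58, 57, 60, 59, 61, 57, 57, 58]
60 [39, 42, 42, 42, 43, 40, 41, 41, 42, 44, 41, 41]
well 144 [523.1 305.3] 20.4 [523.4 305.1  47.8] [19.6 30.1]
well 118 [508.3 243.4] 28.1 [508.8 253.5  48.1] [ 19.3 -23.6]
tall near tray 648 [ 603. -324.   30.] [ 640. -160.   93.]
```

```bash
python3 -m pendant '[[1,[0.951,-0.6645,0.0519],[0,0,-0.1836]],[1,[0.951,-0.6645,0.0519],[0,0,-0.1836]],[1,[0.951,-0.6645,0.0519],[0,0,-0.1836]],[1,[0.951,-0.6645,0.0519],[0,0,-0.1836]],[1,[0.951,-0.6645,0.0519],[0,0,-0.1836]],[1,[0.951,-0.6645,0.0519],[0,0,-0.1836]],[1,[0.951,-0.6645,0.0519],[0,0,-0.1836]],[1,[0.951,-0.6645,0.0519],[0,0,-0.1836]],[1,[0.951,-0.6645,0.0519],[0,0,-0.1836]],[1,[0.951,-0.6645,0.0519],[0,0,-0.1836]],[1,[0.951,-0.6645,0.0519],[0,0,-0.1836]],[1,[0.951,-0.6645,0.0519],[0,0,-0.1836]],[1,[0.951,-0.6645,0.0519],[0,0,-0.1836]],[1,[0.951,-0.6645,0.0519],[0,0,-0.1836]],[1,[0.951,-0.6645,0.0519],[0,0,-0.1836]],[1,[0.951,-0.6645,0.0519],[0,0,-0.1836]]]'
python3 - <<'E'
from h import *
from station import env
to(603.2,-45,95,81.2,'above grasp')
to(603.2,-45,71.3,81.2,'grasp')
print(env.sense()['joints'].round(2) if hasattr(env.sense()['joints'],'round') else env.sense()['joints'])
c=env.capture('wrist');cv2.imwrite('pics/w1.png',c['pixels'][:,:,::-1]);np.savez('pics/w1.npz',**c)
E
```

```text
t: 2.1
tool_pos: [603.0, -46.5, 200.5]
tool_rot: [0.76, 0.65, 0.0, 0.0]
wrist_force: [-0.3, -1.4, 0.7]
opening: 85.4
grip_force: 0.0
above grasp shift [ 2.500e-03 -1.000e-04  1.758e-01] turn [ 0.0001 -0.     -0.0002] rows~ 2
grasp shift [ 2.500e-03 -1.000e-04  2.153e-01] turn [ 0.0001 -0.     -0.0002] rows~ 3
[-0.08  0.34 -0.09  1.15 -0.    1.65]
```

View pics/w1.png

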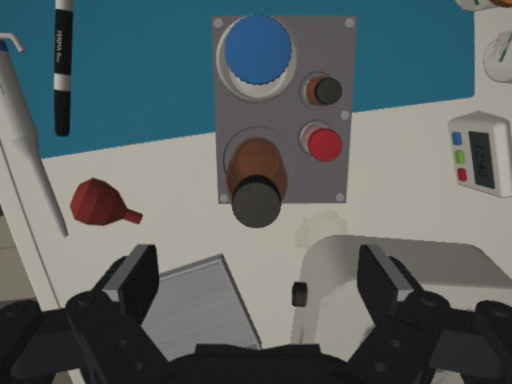

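The wrist view has the brown bottle's cap at (256,202), centred between the fingers at (135,280) and (380,280). I descend in steps.

```bash
python3 -m pendant '[[1,[0.0025,0,0.1],[0,0,0]],[1,[0.0025,0,0.15],[0,0,0]],[1,[0.0025,0,0.18],[0,0,0]],[1,[0.0025,0,0.19],[0,0,0]],[1,[0.0025,0,0.197],[0,0,0]],[1,[0.0025,0,0.197],[0,0,0]]]'
```

```text
t: 2.9
tool_pos: [604.3, -44.1, 82.8]
tool_rot: [0.759, 0.651, 0.001, 0.0]
wrist_force: [-1.0, 0.2, 0.6]
opening: 84.8
grip_force: 0.0
```

```bash
python3 -m pendant '[[1,[0,0.001,0.007],[0,0,0]],[1,[0,0.001,0.014],[0,0,0]],[1,[0,0.001,0.019],[0,0,0]],[1,[0,0.001,0.019],[0,0,0]]]'; python3 -m pendant '[[-1,[0,0,0],[0,0,0]],[-1,[0,0,0],[0,0,0]],[-1,[0,0,0],[0,0,0]],[-1,[0,0,0],[0,0,0]],[-1,[0,0,0],[0,0,0]],[-1,[0,0,0],[0,0,0]],[-1,[0,0,0],[0,0,0]]]'
```

```text
t: 3.4
tool_pos: [603.8, -44.1, 70.2]
tool_rot: [0.759, 0.651, -0.0, -0.0]
wrist_force: [-0.3, 1.0, -0.2]
opening: 85.4
grip_force: 0.0
t: 4.28
tool_pos: [604.2, -44.1, 71.1]
tool_rot: [0.759, 0.651, 0.0, 0.0]
wrist_force: [-2.1, 0.3, 5.9]
opening: 45.7
grip_force: 61.3
```

```bash
python3 -m pendant '[[-1,[0,0,-0.02],[0,0,0]],[-1,[0,0,-0.08],[0,0,0]],[-1,[0,0,-0.15],[0,0,0]],[-1,[0,0,-0.15],[0,0,0]]]'
python3 - <<'E'
from h import *
from station import env
s=env.sense();print(s['opening'],s['grip_force'],s['wrist_force'])
to(419.5,-236.4,165,12,'over tray near')
c=env.capture('side');cv2.imwrite('pics/s1.png',cv2.resize(c['pixels'][90:290,180:380,::-1],None,fx=2.5,fy=2.5));np.savez('pics/s1.npz',**c)
E
```

```text
t: 4.78
tool_pos: [607.0, -44.4, 164.8]
tool_rot: [0.759, 0.651, 0.003, 0.003]
wrist_force: [0.4, 0.1, -3.1]
opening: 45.3
grip_force: 62.1
45.280817972770365 62.08557705860585 [ 0.43334944  0.1429197  -3.1080156 ]
over tray near shift [-0.364  -0.26   -0.0024] turn [ 0.0009 -0.0008  0.1922] rows~ 5
```

View pics/s1.png

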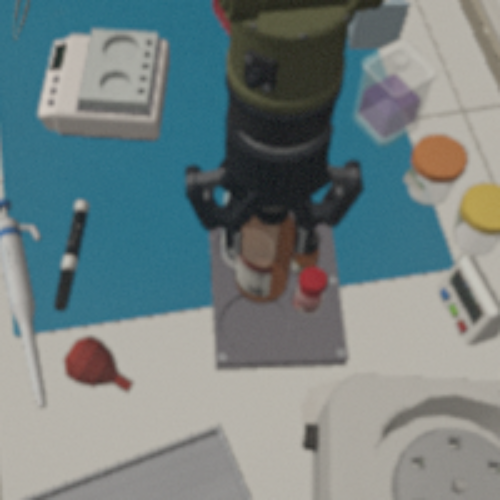

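The side crop shows the brown bottle upright in the grip, clear of the rack at (265,255). I carry it to the tray's near end.

```bash
python3 -m pendant '[[-1,[-0.364,-0.26,0],[0,0,0.192]],[-1,[-0.364,-0.26,0],[0,0,0.192]],[-1,[-0.364,-0.26,0],[0,0,0.192]],[-1,[-0.364,-0.26,0],[0,0,0.192]],[-1,[-0.364,-0.26,0],[0,0,0.192]],[-1,[-0.364,-0.26,0],[0,0,0.192]],[-1,[-0.364,-0.26,0],[0,0,0.192]],[-1,[-0.364,-0.26,0],[0,0,0.192]],[-1,[-0.364,-0.26,0],[0,0,0.192]],[-1,[-0.364,-0.26,0],[0,0,0.192]]]'
python3 - <<'E'
from h import *
to(417.5,-237,85,12,'low');to(417.5,-237,69.5,12,'place')
E
```

```text
t: 6.08
tool_pos: [416.5, -236.0, 160.3]
tool_rot: [0.994, 0.106, -0.0, -0.0]
wrist_force: [0.0, -0.6, -2.7]
opening: 45.6
grip_force: 62.3
low shift [0.0013 0.0021 0.1254] turn [-0.0001  0.0001  0.0004] rows~ 2
place shift [0.0013 0.0021 0.1513] turn [-0.0001  0.0001  0.0004] rows~ 2
```

```bash
python3 -m pendant '[[-1,[0.0013,0.0021,0.06],[0,0,0]],[-1,[0.0013,0.0021,0.12],[0,0,0]],[-1,[0.0013,0.0021,0.135],[0,0,0]],[-1,[0.0013,0.0021,0.145],[0,0,0]],[-1,[0.0013,0.0021,0.145],[0,0,0]]]'
```

```text
t: 6.7
tool_pos: [418.3, -237.5, 74.3]
tool_rot: [0.994, 0.105, 0.0, 0.0]
wrist_force: [0.1, -0.3, -2.1]
opening: 45.7
grip_force: 62.3
```

```bash
python3 -m pendant '[[-1,[0,0,0.004],[0,0,0]],[-1,[0,0,0.008],[0,0,0]],[-1,[0,0,0.008],[0,0,0]]]'
```

```text
t: 7.08
tool_pos: [418.1, -237.5, 69.1]
tool_rot: [0.994, 0.105, 0.0, 0.0]
wrist_force: [-0.4, -0.7, -0.0]
opening: 45.3
grip_force: 62.4
```

```bash
python3 -m pendant '[[-1,[0,0,0.0005],[0,0,0]],[0.4,[0,0,0.0005],[0,0,0]],[0.6,[0,0,0.0005],[0,0,0]],[1,[0,0,0.0005],[0,0,0]],[1,[0,0,0.0005],[0,0,0]],[1,[0,0,0.0005],[0,0,0]]]'; python3 -m pendant '[[1,[0,0,-0.05],[0,0,0]],[1,[0,0,-0.1],[0,0,0]],[1,[0,0,-0.2],[0,0,0]],[1,[0,0,-0.23],[0,0,0]],[1,[0,0,-0.23],[0,0,0]]]'
python3 - <<'E'
from h import *
to(617.4,42,205,81.2,'over white')
E
```

```text
t: 7.82
tool_pos: [417.6, -237.2, 68.4]
tool_rot: [0.994, 0.105, -0.0, -0.0]
wrist_force: [0.7, 0.7, -0.4]
opening: 85.3
grip_force: 0.0
t: 8.45
tool_pos: [418.7, -237.8, 208.0]
tool_rot: [0.994, 0.105, 0.001, 0.001]
wrist_force: [-0.4, -0.7, -0.9]
opening: 85.4
grip_force: 0.0
over white shift [ 0.4214 -0.3867  0.0051] turn [ 6.00e-04 -1.00e-04 -1.92e-01] rows~ 6
```

```bash
python3 -m pendant '[[1,[0.4214,-0.3867,0.005],[0,0,-0.192]],[1,[0.4214,-0.3867,0.005],[0,0,-0.192]],[1,[0.4214,-0.3867,0.005],[0,0,-0.192]],[1,[0.4214,-0.3867,0.005],[0,0,-0.192]],[1,[0.4214,-0.3867,0.005],[0,0,-0.192]],[1,[0.4214,-0.3867,0.005],[0,0,-0.192]],[1,[0.4214,-0.3867,0.005],[0,0,-0.192]],[1,[0.4214,-0.3867,0.005],[0,0,-0.192]],[1,[0.4214,-0.3867,0.005],[0,0,-0.192]],[1,[0.4214,-0.3867,0.005],[0,0,-0.192]],[1,[0.4214,-0.3867,0.005],[0,0,-0.192]]]'
python3 - <<'E'
from h import *
from station import env
to(617.4,42,80,81.2,'grasp')
c=env.capture('wrist');cv2.imwrite('pics/w2.png',c['pixels'][:,:,::-1]);np.savez('pics/w2.npz',**c)
c=env.capture('top');np.savez('pics/t2.npz',**c)
W=cloud(c).reshape(-1,3)
m=(W[:,0]>380)&(W[:,0]<460)&(W[:,1]>-280)&(W[:,1]<-190)&(W[:,2]>134)&(W[:,2]<160)
p=W[m];print('brown in tray',len(p),p.mean(0),cv2.minEnclosingCircle(p[:,:2].astype(np.float32)))
E
```

```text
t: 9.82
tool_pos: [616.2, 42.2, 203.5]
tool_rot: [0.76, 0.65, 0.0, 0.0]
wrist_force: [-0.5, 0.9, -0.7]
opening: 85.1
grip_force: 0.0
grasp shift [-0.      0.002   0.2059] turn [ 0.     -0.     -0.0001] rows~ 2
brown in tray 114 [ 418.45932035 -235.53051364  144.53551097] ((418.8551330566406, -236.53414916992188), 15.885790824890137)
```

The brown bottle stands in the tray at (418.7,-236.5), well inside the limits. Now the white one.

```bash
python3 -m pendant '[[1,[0,0.002,0.1],[0,0,0]],[1,[0,0.002,0.15],[0,0,0]],[1,[0,0.002,0.18],[0,0,0]],[1,[0,0.002,0.195],[0,0,0]],[1,[0,0.002,0.2],[0,0,0]],[1,[0,0.002,0.2],[0,0,0]]]'; python3 -m pendant '[[1,[0,0,0.005],[0,0,0]],[1,[0,0,0.01],[0,0,0]],[1,[0,0,0.015],[0,0,0]],[1,[0,0,0.015],[0,0,0]]]'
```

```text
t: 10.68
tool_pos: [618.3, 42.5, 84.4]
tool_rot: [0.759, 0.651, 0.001, 0.0]
wrist_force: [-0.2, 0.4, 0.5]
opening: 85.4
grip_force: 0.0
t: 11.18
tool_pos: [617.2, 42.4, 74.1]
tool_rot: [0.759, 0.651, -0.0, -0.0]
wrist_force: [0.5, 0.4, 0.6]
opening: 85.3
grip_force: 0.0
```

```bash
python3 -m pendant '[[1,[0,0,0.003],[0,0,0]],[1,[0,0,0.005],[0,0,0]],[1,[0,0,0.005],[0,0,0]]]'; python3 -m pendant '[[-1,[0,0,0],[0,0,0]],[-1,[0,0,0],[0,0,0]],[-1,[0,0,0],[0,0,0]],[-1,[0,0,0],[0,0,0]],[-1,[0,0,0],[0,0,0]],[-1,[0,0,0],[0,0,0]]]';python3 -m pendant '[[-1,[0,0,-0.02],[0,0,0]],[-1,[0,0,-0.08],[0,0,0]],[-1,[0,0,-0.15],[0,0,0]],[-1,[0,0,-0.15],[0,0,0]],[-1,[0,0,-0.15],[0,0,0]]]'
python3 - <<'E'
from h import *
to(510.5,-217,165,12,'over tray far')
E
```

```text
t: 11.55
tool_pos: [617.4, 42.4, 71.3]
tool_rot: [0.759, 0.651, -0.0, -0.0]
wrist_force: [-0.2, 0.2, -1.0]
opening: 85.9
grip_force: 0.0
t: 12.3
tool_pos: [617.7, 42.5, 72.0]
tool_rot: [0.759, 0.651, 0.0, 0.0]
wrist_force: [-1.9, 0.7, 5.6]
opening: 56.2
grip_force: 64.4
t: 12.92
tool_pos: [617.0, 42.4, 160.9]
tool_rot: [0.759, 0.651, -0.0, -0.0]
wrist_force: [-1.3, 0.1, -2.2]
opening: 56.1
grip_force: 64.5
over tray far shift [-0.4543 -0.1094 -0.0066] turn [-1.000e-04  1.000e-04  1.922e-01] rows~ 5
```

```bash
python3 -m pendant '[[-1,[-0.4543,-0.1094,-0.0066],[0,0,0.192]],[-1,[-0.4543,-0.1094,-0.0066],[0,0,0.192]],[-1,[-0.4543,-0.1094,-0.0066],[0,0,0.192]],[-1,[-0.4543,-0.1094,-0.0066],[0,0,0.192]],[-1,[-0.4543,-0.1094,-0.0066],[0,0,0.192]],[-1,[-0.4543,-0.1094,-0.0066],[0,0,0.192]],[-1,[-0.4543,-0.1094,-0.0066],[0,0,0.192]],[-1,[-0.4543,-0.1094,-0.0066],[0,0,0.192]],[-1,[-0.4543,-0.1094,-0.0066],[0,0,0.192]],[-1,[-0.4543,-0.1094,-0.0066],[0,0,0.192]]]'
python3 - <<'E'
from h import *
to(510.5,-217,75,12,'low')
E
```

```text
t: 14.18
tool_pos: [510.8, -216.6, 165.0]
tool_rot: [0.994, 0.106, -0.0, -0.0]
wrist_force: [0.0, 0.4, -2.8]
opening: 55.8
grip_force: 64.6
low shift [-0.0005  0.0005  0.15  ] turn [-0.0001  0.0001  0.0004] rows~ 2
```

```bash
python3 -m pendant '[[-1,[0,0,0.08],[0,0,0]],[-1,[0,0,0.12],[0,0,0]],[-1,[0,0,0.14],[0,0,0]],[-1,[0,0,0.15],[0,0,0]],[-1,[0,0,0.15],[0,0,0]]]';python3 -m pendant '[[-1,[0,0,0.004],[0,0,0]],[-1,[0,0,0.007],[0,0,0]],[-1,[0,0,0.007],[0,0,0]]]'
```

```text
t: 14.8
tool_pos: [511.4, -217.1, 75.9]
tool_rot: [0.994, 0.105, 0.0, 0.0]
wrist_force: [-0.2, 0.0, -1.9]
opening: 55.6
grip_force: 64.6
t: 15.18
tool_pos: [511.0, -217.0, 71.4]
tool_rot: [0.994, 0.105, 0.0, 0.0]
wrist_force: [-0.4, -1.0, -1.7]
opening: 56.3
grip_force: 64.6
```

```bash
python3 -m pendant '[[-1,[0,0,0.003],[0,0,0]],[-1,[0,0,0.0035],[0,0,0]],[-1,[0,0,0.0035],[0,0,0]]]'
```

```text
t: 15.55
tool_pos: [511.4, -217.0, 70.0]
tool_rot: [0.994, 0.105, 0.001, 0.0]
wrist_force: [-2.0, 1.9, 5.4]
opening: 55.8
grip_force: 65.3
```

Contact (+5 N), so I release.

```bash
python3 -m pendant '[[0.5,[0,0,0],[0,0,0]],[0.7,[0,0,0],[0,0,0]],[1,[0,0,0],[0,0,0]],[1,[0,0,0],[0,0,0]],[1,[0,0,0],[0,0,0]]]'; python3 -m pendant '[[1,[0,0,-0.05],[0,0,0]],[1,[0,0,-0.1],[0,0,0]],[1,[0,0,-0.2],[0,0,0]],[1,[0,0,-0.23],[0,0,0]],[1,[0,0,-0.23],[0,0,0]]]'
python3 - <<'E'
from h import *
to(625,-10,200,81.2,'look at vials')
E
```

```text
t: 16.18
tool_pos: [510.9, -216.9, 69.1]
tool_rot: [0.994, 0.105, -0.0, -0.0]
wrist_force: [0.0, -0.2, -0.4]
opening: 85.7
grip_force: 0.0
t: 16.8
tool_pos: [512.1, -217.5, 208.8]
tool_rot: [0.994, 0.105, 0.002, 0.001]
wrist_force: [0.4, -0.1, 0.2]
opening: 85.5
grip_force: 0.0
look at vials shift [ 0.2563 -0.2987  0.0149] turn [ 0.0006 -0.0002 -0.192 ] rows~ 4
```

```bash
python3 -m pendant '[[1,[0.2563,-0.2987,0.015],[0,0,-0.192]],[1,[0.2563,-0.2987,0.015],[0,0,-0.192]],[1,[0.2563,-0.2987,0.015],[0,0,-0.192]],[1,[0.2563,-0.2987,0.015],[0,0,-0.192]],[1,[0.2563,-0.2987,0.015],[0,0,-0.192]],[1,[0.2563,-0.2987,0.015],[0,0,-0.192]],[1,[0.2563,-0.2987,0.015],[0,0,-0.192]],[1,[0.2563,-0.2987,0.015],[0,0,-0.192]],[1,[0.2563,-0.2987,0.015],[0,0,-0.192]],[1,[0.2563,-0.2987,0.015],[0,0,-0.192]]]'
python3 - <<'E'
from h import *
from station import env
c=env.capture('top');np.savez('pics/t3.npz',**c);W=cloud(c).reshape(-1,3)
for n,b in dict(brown=(380,460,-280,-190,134,160),white=(470,560,-260,-170,143,165)).items():
    p=W[(W[:,0]>b[0])&(W[:,0]<b[1])&(W[:,1]>b[2])&(W[:,1]<b[3])&(W[:,2]>b[4])&(W[:,2]<b[5])];print(n,len(p),p.mean(0).round(1),cv2.minEnclosingCircle(p[:,:2].astype(np.float32)))
c=env.capture('wrist');np.savez('pics/w3.npz',**c);cv2.imwrite('pics/w3.png',c['pixels'][:,:,::-1]);W=cloud(c).reshape(-1,3)
for n,b in dict(bv=(645,700,-8,40,59,75),cv=(635,700,-60,-12,54,70)).items():
    p=W[(W[:,0]>b[0])&(W[:,0]<b[1])&(W[:,1]>b[2])&(W[:,1]<b[3])&(W[:,2]>b[4])&(W[:,2]<b[5])];print(n,len(p),p.mean(0).round(1),cv2.minEnclosingCircle(p[:,:2].astype(np.float32)))
p=W[(W[:,2]>8)&(W[:,2]<24)&(W[:,0]>550)&(W[:,0]<720)&(abs(W[:,1])<110)];print('rack z',np.median(p[:,2]))
to(663.4,-30.5,90,81.2,'above clear')
E
```

```text
t: 18.05
tool_pos: [623.6, -9.5, 197.7]
tool_rot: [0.76, 0.651, -0.0, -0.0]
wrist_force: [0.5, -0.3, -1.2]
opening: 85.6
grip_force: 0.0
brown 117 [ 418.5 -235.2  144.1] ((418.67889404296875, -236.46719360351562), 15.71136474609375)
white 147 [ 513.2 -215.3  152.5] ((513.3802490234375, -216.32345581054688), 18.01824378967285)
bv 535 [669.4  14.9  66.8] ((669.7870483398438, 14.402084350585938), 10.628910064697266)
cv 837 [662.8 -27.9  62.6] ((663.1121215820312, -28.995790481567383), 13.978480339050293)
rack z 15.810883597719831
above clear shift [-0.0244  0.0707  0.18  ] turn [-0.     -0.     -0.0001] rows~ 2
```

View pics/w3.png

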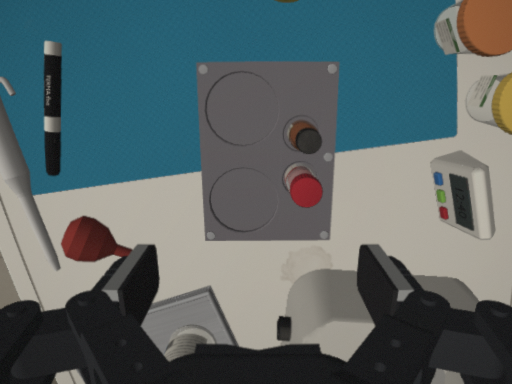

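Both bottles stand in the tray. Clear vial cap (305,190), brown vial (308,140). I descend on the clear vial with a partial opening.

```bash
python3 -m pendant '[[0.2,[-0.0255,0.0707,0.06],[0,0,0]],[0.2,[-0.0255,0.0707,0.12],[0,0,0]],[0.2,[-0.0255,0.0707,0.17],[0,0,0]],[0.2,[-0.0255,0.0707,0.18],[0,0,0]],[0.2,[-0.0255,0.0707,0.18],[0,0,0]],[0.2,[-0.0255,0.0707,0.18],[0,0,0]]]'
python3 - <<'E'
from h import *
from station import env
to(663.3,-30,35,81.2,'near');to(663.3,-30,18.5,81.2,'grasp')
c=env.capture('side');cv2.imwrite('pics/s4.png',cv2.resize(c['pixels'][130:260,230:360,::-1],None,fx=4,fy=4,interpolation=cv2.INTER_CUBIC))
E
```

```text
t: 18.9
tool_pos: [664.6, -31.1, 92.0]
tool_rot: [0.759, 0.651, 0.001, 0.001]
wrist_force: [0.7, 0.5, -0.3]
opening: 51.1
grip_force: 0.0
near shift [ 0.0014 -0.0026  0.0949] turn [ 0.0004 -0.      0.    ] rows~ 1
grasp shift [ 0.0014 -0.0027  0.1224] turn [ 0.0004 -0.      0.    ] rows~ 2
```

View pics/s4.png

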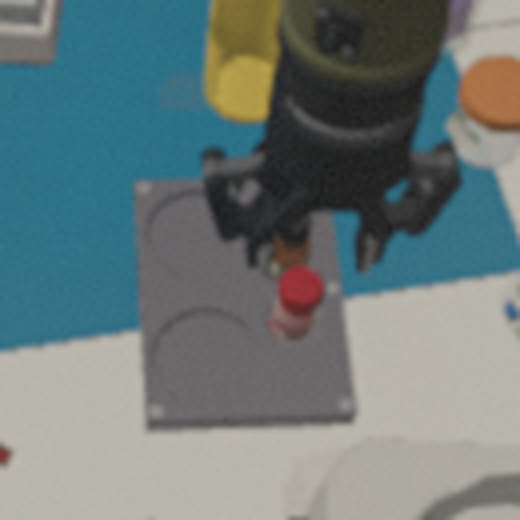

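The fingers at (262,250) and (370,250) straddle the red cap at (300,290), still above it.

```bash
python3 -m pendant '[[0.2,[0.001,-0.002,0.04],[0,0,0]],[0.2,[0.001,-0.002,0.08],[0,0,0]],[0.2,[0.001,-0.002,0.1],[0,0,0]],[0.2,[0.001,-0.002,0.108],[0,0,0]],[0.2,[0.001,-0.002,0.108],[0,0,0]]]'; python3 -m pendant '[[0.2,[0,0,0.005],[0,0,0]],[0.2,[0,0,0.01],[0,0,0]],[0.2,[0,0,0.012],[0,0,0]],[0.2,[0,0,0.012],[0,0,0]]]'
```

```text
t: 19.58
tool_pos: [662.7, -30.3, 25.9]
tool_rot: [0.759, 0.651, 0.0, 0.0]
wrist_force: [-0.1, 0.0, 0.9]
opening: 51.1
grip_force: 0.0
t: 20.08
tool_pos: [662.2, -30.3, 18.1]
tool_rot: [0.759, 0.651, -0.0, -0.0]
wrist_force: [0.3, 0.4, 0.1]
opening: 51.5
grip_force: 0.0
```

```bash
python3 -m pendant '[[-1,[0,0,0],[0,0,0]],[-1,[0,0,0],[0,0,0]],[-1,[0,0,0],[0,0,0]],[-1,[0,0,0],[0,0,0]],[-1,[0,0,0],[0,0,0]],[-1,[0,0,0],[0,0,0]]]';python3 -m pendant '[[-1,[0,0,-0.01],[0,0,0]],[-1,[0,0,-0.03],[0,0,0]],[-1,[0,0,-0.08],[0,0,0]],[-1,[0,0,-0.15],[0,0,0]],[-1,[0,0,-0.2],[0,0,0]],[-1,[0,0,-0.2],[0,0,0]],[-1,[0,0,-0.2],[0,0,0]]]'
python3 - <<'E'
from h import *
from station import env
to(522.9,302.5,140,74.5,'over wide well')
to(500,240,170,74.5,'viewpoint')
E
```

```text
t: 20.82
tool_pos: [662.6, -30.3, 18.6]
tool_rot: [0.759, 0.651, 0.0, 0.0]
wrist_force: [-1.3, -0.8, 5.4]
opening: 27.4
grip_force: 59.6
t: 21.7
tool_pos: [661.8, -30.3, 137.6]
tool_rot: [0.759, 0.651, -0.0, -0.0]
wrist_force: [0.7, -0.7, -0.7]
opening: 27.4
grip_force: 59.1
over wide well shift [ 0.5127 -0.3135 -0.0039] turn [-0.0001  0.      0.0186] rows~ 6
viewpoint shift [ 0.404  -0.3354 -0.0539] turn [-0.0001  0.      0.0186] rows~ 6
```

```bash
python3 -m pendant '[[-1,[0.404,-0.3354,-0.054],[0,0,0.0186]],[-1,[0.404,-0.3354,-0.054],[0,0,0.0186]],[-1,[0.404,-0.3354,-0.054],[0,0,0.0186]],[-1,[0.404,-0.3354,-0.054],[0,0,0.0186]],[-1,[0.404,-0.3354,-0.054],[0,0,0.0186]],[-1,[0.404,-0.3354,-0.054],[0,0,0.0186]],[-1,[0.404,-0.3354,-0.054],[0,0,0.0186]],[-1,[0.404,-0.3354,-0.054],[0,0,0.0186]],[-1,[0.404,-0.3354,-0.054],[0,0,0.0186]],[-1,[0.404,-0.3354,-0.054],[0,0,0.0186]]]'
python3 - <<'E'
from h import *
from station import env
c=env.capture('wrist');np.savez('pics/w5.npz',**c);cv2.imwrite('pics/w5.png',c['pixels'][:,:,::-1])
W=cloud(c).reshape(-1,3)
f=(W[:,2]>42)&(W[:,2]<54)
for n,q in dict(wide=(523,302.5),narrow=(509,252)).items():
    k=f&(np.hypot(W[:,0]-q[0],W[:,1]-q[1])<26);p=W[k].astype(np.float32);print(n,len(p),p.mean(0).round(1),cv2.minEnclosingCircle(p[:,:2]))
    k=(W[:,2]>56)&(W[:,2]<66)&(np.hypot(W[:,0]-q[0],W[:,1]-q[1])<40);print(' top z',np.median(W[k,2]))
print('cam',-np.array(c['view'])[:3,:3].T@np.array(c['view'])[:3,3])
E
```

```text
t: 22.95
tool_pos: [500.9, 239.1, 170.3]
tool_rot: [0.796, 0.605, -0.0, -0.0]
wrist_force: [0.1, -0.4, -0.0]
opening: 27.3
grip_force: 59.2Traceback (most recent call last):
  File "<stdin>", line 7, in <module>
cv2.error: OpenCV(4.12.0) /io/opencv/modules/imgproc/src/shapedescr.cpp:201: error: (-215:Assertion failed) count >= 0 && (depth == CV_32F || depth == CV_32S) in function 'minEnclosingCircle'
```

View pics/w5.png

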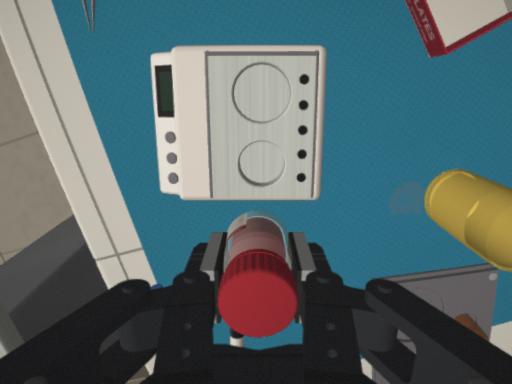

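The wrist view shows the clear vial held upright at (258,265). The wide well is at (262,93) and the narrow one at (262,163), with the yellow bottle off to the right.

Run:
```python
from h import *
c=dict(np.load('pics/w5.npz'));W=cloud(c)
print('cam',(-c['view'][:3,:3].T@c['view'][:3,3]).round())
for u,v in((262,93),(262,163),(262,130),(225,163)): print(u,v,W[v,u].round(1))
W=W.reshape(-1,3);f=(W[:,2]>42)&(W[:,2]<54)
for n,q,r in(('wide',(523,302.5),21),('narrow',(509,252),17.5)):
    k=f&(np.hypot(W[:,0]-q[0],W[:,1]-q[1])<26);p=W[k];print(n,len(p),p.mean(0).round(1) if len(p) else '')
    if len(p):print(cv2.minEnclosingCircle(np.ascontiguousarray(p[:,:2]).astype(np.float32)))
s=.25;b=(470,560,215,345);o=ortho(c,61,*b,s);g=cv2.GaussianBlur(cv2.cvtColor(o,cv2.COLOR_RGB2GRAY),(0,0),2)
for a,e in((80,95),(64,78)):
    h=cv2.HoughCircles(g,cv2.HOUGH_GRADIENT,1,80,param1=30,param2=12,minRadius=a,maxRadius=e)
    if h is not None:
        for u,v,r in h[0][:3]: print('circle',round(b[1]-v*s,1),round(b[3]-u*s,1),'r',r*s)
```

```text
cam [520. 307. 313.]
262 93 [522.8 304.   49. ]
262 163 [508.5 252.1  48.2]
262 130 [515.6 278.7  61.3]
225 163 [482.2 262.4  61.6]
wide 2592 [522.5 304.5  49. ]
((522.4437255859375, 304.05731201171875), 21.266237258911133)
narrow 1518 [508.3 252.8  49. ]
((508.3992614746094, 253.53106689453125), 17.507478713989258)
circle 521.6 304.4 r 21.5
circle 509.6 251.1 r 20.125
circle 508.1 254.9 r 17.95
circle 521.6 304.1 r 19.35
```

Run:
```python
from h import *
to(522.5,303.3,110,74.5,'above')
```

```text
above shift [0.1125 0.0062 0.1007] turn [-0.      0.     -0.0002] rows~ 2
```

```bash
python3 -m pendant '[[-1,[0.06,0.006,0.02],[0,0,0]],[-1,[0.1125,0.006,0.06],[0,0,0]],[-1,[0.1125,0.006,0.1],[0,0,0]],[-1,[0.1125,0.006,0.12],[0,0,0]],[-1,[0.1125,0.006,0.14],[0,0,0]],[-1,[0.1125,0.006,0.14],[0,0,0]]]'
python3 - <<'E'
from h import *
to(522.5,303.3,66,74.5,'low')
E
```

```text
t: 23.75
tool_pos: [521.6, 303.5, 86.0]
tool_rot: [0.796, 0.605, -0.001, -0.0]
wrist_force: [-0.7, -1.0, 1.0]
opening: 27.3
grip_force: 59.2
low shift [0.0002 0.0016 0.0334] turn [-0.0001  0.0001 -0.0001] rows~ 1
```

```bash
python3 -m pendant '[[-1,[0,0.0015,0.015],[0,0,0]],[-1,[0,0.0015,0.027],[0,0,0]],[-1,[0,0.0015,0.033],[0,0,0]],[-1,[0,0.0015,0.036],[0,0,0]],[-1,[0,0.0015,0.036],[0,0,0]]]'
```

```text
t: 24.38
tool_pos: [522.8, 303.9, 64.9]
tool_rot: [0.796, 0.605, -0.0, -0.0]
wrist_force: [-0.1, 0.2, 0.1]
opening: 27.8
grip_force: 59.2
```

```bash
python3 -m pendant '[[-1,[0,0,0.002],[0,0,0]],[-1,[0,0,0.003],[0,0,0]],[-1,[0,0,0.003],[0,0,0]]]'
```

```text
t: 24.75
tool_pos: [522.8, 303.9, 63.1]
tool_rot: [0.796, 0.605, -0.0, -0.0]
wrist_force: [-0.0, 0.1, -0.3]
opening: 27.5
grip_force: 59.2
```

```bash
python3 -m pendant '[[-0.1,[0,0,0],[0,0,0]],[0.1,[0,0,0],[0,0,0]],[0.2,[0,0,0],[0,0,0]],[0.2,[0,0,0],[0,0,0]],[0.2,[0,0,0],[0,0,0]]]';python3 -m pendant '[[0.2,[0,0,-0.04],[0,0,0]],[0.2,[0,0,-0.1],[0,0,0]],[0.2,[0,0,-0.15],[0,0,0]],[0.2,[0,0,-0.15],[0,0,0]],[0.2,[0,0,-0.15],[0,0,0]]]'
python3 - <<'E'
from h import *
from station import env
c=env.capture('wrist');np.savez('pics/w6.npz',**c);cv2.imwrite('pics/w6.png',c['pixels'][:,:,::-1])
t=env.capture('top')
for cc in (c,t):
    W=cloud(cc).reshape(-1,3)
    p=W[(np.hypot(W[:,0]-522,W[:,1]-303)<30)&(W[:,2]>100)&(W[:,2]<115)];print(len(p),p.mean(0).round(1),cv2.minEnclosingCircle(np.ascontiguousarray(p[:,:2]).astype(np.float32)) if len(p) else '',)
to(669.8,13.2,140,81.2,'above brown vial')
E
```

```text
t: 25.38
tool_pos: [522.8, 303.9, 63.1]
tool_rot: [0.796, 0.605, 0.0, 0.0]
wrist_force: [-0.3, 0.2, 0.4]
opening: 51.7
grip_force: 0.0
t: 26.0
tool_pos: [522.5, 303.7, 152.5]
tool_rot: [0.796, 0.605, -0.0, -0.0]
wrist_force: [0.7, -0.9, 0.5]
opening: 50.9
grip_force: 0.0
1673 [523.7 306.  106.9] ((523.4549560546875, 304.8667907714844), 13.979281425476074)
70 [523.3 302.7 106. ] ((523.1824340820312, 303.0945129394531), 13.04967212677002)
above brown vial shift [-0.4003  0.3666  0.0197] turn [-0.0003  0.0002 -0.0186] rows~ 6
```

View pics/w6.png

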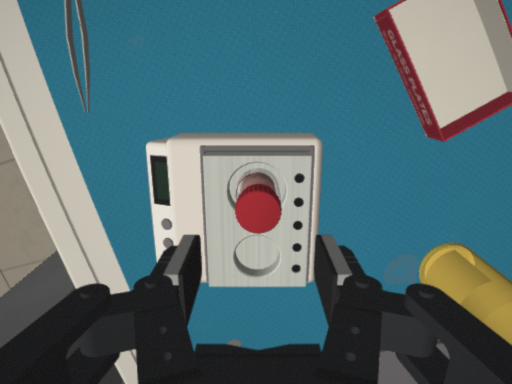

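The clear vial sits upright in the wide well: red cap (258,208), ring (258,190), top at 107 mm. I return for the brown vial through a waypoint clear of the yellow bottle.

Run:
```python
from h import *
to(550,90,160,78,'wp'); to(669.8,13.2,140,81.2,'above bv')
W=cloud(dict(np.load('pics/top0.npz')));print('yellow',W[150,205].round(),W[157,205].round())
```

```text
wp shift [-0.3303  0.1399 -0.0134] turn [-0.0003  0.0002 -0.0097] rows~ 4
above bv shift [-0.4003  0.3666  0.0197] turn [-0.0003  0.0002 -0.0186] rows~ 6
yellow [678. 151. 148.] [662. 152. 134.]
```

```bash
python3 -m pendant '[[0.2,[-0.33,0.14,-0.013],[0,0,-0.0097]],[0.2,[-0.33,0.14,-0.013],[0,0,-0.0097]],[0.2,[-0.33,0.14,-0.013],[0,0,-0.0097]],[0.2,[-0.33,0.14,-0.013],[0,0,-0.0097]],[0.2,[-0.4,0.366,0.02],[0,0,-0.0186]],[0.2,[-0.4,0.366,0.02],[0,0,-0.0186]],[0.2,[-0.4,0.366,0.02],[0,0,-0.0186]],[0.2,[-0.4,0.366,0.02],[0,0,-0.0186]],[0.2,[-0.4,0.366,0.02],[0,0,-0.0186]]]'
python3 - <<'E'
from h import *
to(669.8,13.2,85,81.2); to(669.8,13.2,26,81.2)
E
```

```text
t: 27.22
tool_pos: [669.1, 14.4, 140.3]
tool_rot: [0.759, 0.651, -0.001, -0.001]
wrist_force: [0.1, 0.4, -0.4]
opening: 51.4
grip_force: 0.0
 shift [-0.0019  0.0016  0.0922] turn [-0.0003  0.      0.0001] rows~ 1
 shift [-0.0019  0.0018  0.1905] turn [-0.0003  0.      0.0001] rows~ 2
```

```bash
python3 -m pendant '[[0.2,[-0.0019,0.0017,0.06],[0,0,0]],[0.2,[-0.0019,0.0017,0.12],[0,0,0]],[0.2,[-0.0019,0.0017,0.16],[0,0,0]],[0.2,[-0.0019,0.0017,0.185],[0,0,0]],[0.2,[-0.0019,0.0017,0.19],[0,0,0]],[0.2,[-0.0019,0.0017,0.19],[0,0,0]]]'; python3 -m pendant '[[0.2,[0,0,0.005],[0,0,0]],[0.2,[0,0,0.01],[0,0,0]],[0.2,[0,0,0.012],[0,0,0]],[0.2,[0,0,0.012],[0,0,0]]]'
```

```text
t: 27.98
tool_pos: [671.6, 12.9, 28.0]
tool_rot: [0.759, 0.651, 0.0, 0.0]
wrist_force: [-1.0, 0.7, 1.0]
opening: 51.0
grip_force: 0.0
t: 28.48
tool_pos: [671.1, 12.6, 19.8]
tool_rot: [0.759, 0.651, -0.0, -0.0]
wrist_force: [0.5, 0.1, 0.4]
opening: 51.1
grip_force: 0.0
```

```bash
python3 -m pendant '[[0.2,[0.001,-0.0015,0.0015],[0,0,0]],[0.2,[0.001,-0.0015,0.0015],[0,0,0]],[-1,[0.001,-0.0015,0.0015],[0,0,0]],[-1,[0.001,-0.0015,0.0015],[0,0,0]],[-1,[0.001,-0.0015,0.0015],[0,0,0]],[-1,[0.001,-0.0015,0.0015],[0,0,0]],[-1,[0.001,-0.0015,0.0015],[0,0,0]],[-1,[0.001,-0.0015,0.0015],[0,0,0]]]';python3 -m pendant '[[-1,[0,0,-0.01],[0,0,0]],[-1,[0,0,-0.03],[0,0,0]],[-1,[0,0,-0.08],[0,0,0]],[-1,[0,0,-0.15],[0,0,0]],[-1,[0,0,-0.23],[0,0,0]],[-1,[0,0,-0.25],[0,0,0]],[-1,[0,0,-0.25],[0,0,0]]]'
python3 - <<'E'
from h import *
to(550,90,170,78,'wp'); to(508.4,252.8,170,74.5,'above narrow')
E
```

```text
t: 29.48
tool_pos: [670.6, 13.4, 19.3]
tool_rot: [0.759, 0.651, 0.0, 0.0]
wrist_force: [0.2, 0.3, 3.7]
opening: 24.2
grip_force: 59.1
t: 30.35
tool_pos: [671.0, 13.4, 170.2]
tool_rot: [0.759, 0.651, 0.001, 0.001]
wrist_force: [-0.6, -1.1, 0.4]
opening: 23.4
grip_force: 58.9
wp shift [ 9.540e-02 -2.188e-01 -1.000e-04] turn [ 0.0003 -0.0001  0.0089] rows~ 3
above narrow shift [ 3.529e-01 -3.287e-01 -3.000e-04] turn [ 0.0003 -0.0001  0.0186] rows~ 5
```

```bash
python3 -m pendant '[[-1,[0.0954,-0.2188,0],[0,0,0.009]],[-1,[0.0954,-0.2188,0],[0,0,0.009]],[-1,[0.0954,-0.2188,0],[0,0,0.009]],[-1,[0.353,-0.3287,0],[0,0,0.0186]],[-1,[0.353,-0.3287,0],[0,0,0.0186]],[-1,[0.353,-0.3287,0],[0,0,0.0186]],[-1,[0.353,-0.3287,0],[0,0,0.0186]],[-1,[0.353,-0.3287,0],[0,0,0.0186]],[-1,[0.353,-0.3287,0],[0,0,0.0186]]]'
python3 - <<'E'
from h import *
to(508.4,252.8,90,74.5,'above narrow')
from station import env
c=env.capture('wrist');cv2.imwrite('pics/w7.png',c['pixels'][:,:,::-1])
E
```

```text
t: 31.48
tool_pos: [508.1, 251.5, 168.5]
tool_rot: [0.796, 0.605, -0.0, 0.0]
wrist_force: [0.1, 0.7, 0.4]
opening: 23.9
grip_force: 59.1
above narrow shift [ 0.0023 -0.      0.1308] turn [-0.0001  0.0001 -0.0002] rows~ 2
```

View pics/w7.png

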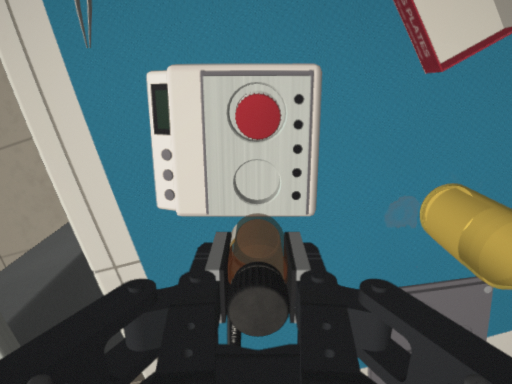

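The brown vial is held upright at (258,270), with the narrow well at (257,182). I lower it.

```bash
python3 -m pendant '[[-1,[0.0023,0,0.06],[0,0,0]],[-1,[0.0023,0,0.11],[0,0,0]],[-1,[0.0023,0,0.13],[0,0,0]],[-1,[0.0023,0,0.133],[0,0,0]],[-1,[0.0023,0,0.133],[0,0,0]],[-1,[0.0023,0,0.133],[0,0,0]]]'
python3 - <<'E'
from h import *
to(508.4,252.8,65,74.5,'low')
E
```

```text
t: 32.28
tool_pos: [509.1, 254.6, 90.4]
tool_rot: [0.796, 0.605, 0.001, 0.0]
wrist_force: [0.1, -0.5, 0.1]
opening: 23.7
grip_force: 59.1
low shift [-0.0032 -0.0004  0.0424] turn [ 0.0002 -0.0002  0.    ] rows~ 1
```

```bash
python3 -m pendant '[[-1,[-0.002,0,0.01],[0,0,0]],[-1,[-0.002,0,0.025],[0,0,0]],[-1,[-0.002,0,0.036],[0,0,0]],[-1,[-0.002,0,0.041],[0,0,0]],[-1,[-0.002,0,0.041],[0,0,0]]]'
```

```text
t: 32.9
tool_pos: [507.7, 252.9, 64.2]
tool_rot: [0.796, 0.605, -0.0, -0.0]
wrist_force: [0.2, -0.4, -0.5]
opening: 23.3
grip_force: 59.1
```

Free of contact, and the base is about 1 mm above the floor. I release.

```bash
python3 -m pendant '[[-1,[0,0,0.001],[0,0,0]],[-1,[0,0,0.001],[0,0,0]],[-0.1,[0,0,0.001],[0,0,0]],[0.1,[0,0,0.001],[0,0,0]],[0.2,[0,0,0.001],[0,0,0]],[0.2,[0,0,0.001],[0,0,0]],[0.2,[0,0,0.001],[0,0,0]]]';python3 -m pendant '[[0.2,[0,0,-0.04],[0,0,0]],[0.2,[0,0,-0.1],[0,0,0]],[0.2,[0,0,-0.2],[0,0,0]],[0.2,[0,0,-0.22],[0,0,0]],[0.2,[0,0,-0.22],[0,0,0]]]'
python3 - <<'E'
from h import *
from station import env
c=env.capture('wrist');cv2.imwrite('pics/w8.png',c['pixels'][:,:,::-1])
W=cloud(c).reshape(-1,3)
for q in((522.5,303.5),(508.4,252.8)):
    p=W[(np.hypot(W[:,0]-q[0],W[:,1]-q[1])<24)&(W[:,2]>102)&(W[:,2]<118)];print(len(p),p.mean(0).round(1),cv2.minEnclosingCircle(np.ascontiguousarray(p[:,:2]).astype(np.float32)) if len(p) else '',)
to(511.5,-216.5,215,12,'over white in tray')
to(560,60,215,60,'wp')
E
```

```text
t: 33.78
tool_pos: [507.9, 253.0, 64.0]
tool_rot: [0.796, 0.605, -0.0, 0.0]
wrist_force: [0.8, 0.3, -0.7]
opening: 51.2
grip_force: 0.0
t: 34.4
tool_pos: [508.5, 253.3, 196.8]
tool_rot: [0.796, 0.605, 0.001, 0.0]
wrist_force: [0.4, -0.2, -1.6]
opening: 51.3
grip_force: 0.0
1258 [523.4 304.8 107.2] ((523.3679809570312, 304.599365234375), 13.816556930541992)
714 [508.7 255.  110.6] ((508.4078063964844, 253.84190368652344), 10.584329605102539)
over white in tray shift [-0.7522  0.2151 -0.0326] turn [-0.000e+00  1.000e-04  1.736e-01] rows~ 8
wp shift [-0.2865  0.1699 -0.0327] turn [-0.0001  0.0001  0.0403] rows~ 4
```

View pics/w8.png

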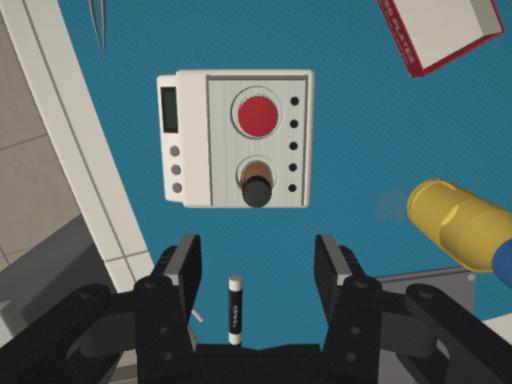

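Both vials are seated: red cap (258,116) at 107 mm and black cap (257,190) at 110.6 mm. Next I return the tall bottles, white first.

```bash
python3 -m pendant '[[1,[-0.752,0.2155,-0.033],[0,0,0.1736]],[1,[-0.752,0.2155,-0.033],[0,0,0.1736]],[1,[-0.752,0.2155,-0.033],[0,0,0.1736]],[1,[-0.752,0.2155,-0.033],[0,0,0.1736]],[1,[-0.752,0.2155,-0.033],[0,0,0.1736]],[1,[-0.752,0.2155,-0.033],[0,0,0.1736]],[1,[-0.752,0.2155,-0.033],[0,0,0.1736]],[1,[-0.752,0.2155,-0.033],[0,0,0.1736]],[1,[-0.752,0.2155,-0.033],[0,0,0.1736]],[1,[-0.752,0.2155,-0.033],[0,0,0.1736]],[1,[-0.752,0.2155,-0.033],[0,0,0.1736]],[1,[-0.752,0.2155,-0.033],[0,0,0.1736]]]'
python3 - <<'E'
from h import *
to(511.2,-217,80,12);to(511.2,-217,69.5,12)
E
```

```text
t: 35.95
tool_pos: [512.1, -215.3, 215.7]
tool_rot: [0.994, 0.105, -0.0, -0.0]
wrist_force: [-0.2, -0.6, -0.3]
opening: 85.3
grip_force: 0.0
 shift [-0.002   0.0026  0.2261] turn [-0.      0.      0.0003] rows~ 3
 shift [-0.002   0.0026  0.2436] turn [-0.      0.      0.0003] rows~ 3
```

```bash
python3 -m pendant '[[1,[-0.002,0.0026,0.08],[0,0,0]],[1,[-0.002,0.0026,0.15],[0,0,0]],[1,[-0.002,0.0026,0.19],[0,0,0]],[1,[-0.002,0.0026,0.215],[0,0,0]],[1,[-0.002,0.0026,0.23],[0,0,0]],[1,[-0.002,0.0026,0.24],[0,0,0]],[1,[-0.002,0.0026,0.24],[0,0,0]]]'; python3 -m pendant '[[-1,[0,0,0],[0,0,0]],[-1,[0,0,0],[0,0,0]],[-1,[0,0,0],[0,0,0]],[-1,[0,0,0],[0,0,0]],[-1,[0,0,0],[0,0,0]],[-1,[0,0,0],[0,0,0]]]'
```

```text
t: 36.83
tool_pos: [511.4, -218.2, 72.1]
tool_rot: [0.995, 0.105, 0.0, 0.0]
wrist_force: [-0.2, 0.1, -0.1]
opening: 85.2
grip_force: 0.0
t: 37.58
tool_pos: [511.9, -218.2, 73.0]
tool_rot: [0.994, 0.105, 0.001, 0.0]
wrist_force: [-1.4, 1.8, 5.3]
opening: 55.9
grip_force: 63.3
```

```bash
python3 -m pendant '[[-1,[0,0,-0.02],[0,0,0]],[-1,[0,0,-0.08],[0,0,0]],[-1,[0,0,-0.15],[0,0,0]],[-1,[0,0,-0.16],[0,0,0]],[-1,[0,0,-0.16],[0,0,0]]]'
python3 - <<'E'
from h import *
to(617.4,42.4,168,81.2,'over rack')
E
```

```text
t: 38.2
tool_pos: [511.2, -218.2, 168.0]
tool_rot: [0.995, 0.105, 0.0, 0.0]
wrist_force: [-0.1, 0.5, -2.0]
opening: 55.7
grip_force: 64.5
over rack shift [ 2.636e-01 -3.879e-01 -1.000e-04] turn [ 1.000e-04 -0.000e+00 -1.922e-01] rows~ 5
```

```bash
python3 -m pendant '[[-1,[0.2636,-0.388,0],[0,0,-0.192]],[-1,[0.2636,-0.388,0],[0,0,-0.192]],[-1,[0.2636,-0.388,0],[0,0,-0.192]],[-1,[0.2636,-0.388,0],[0,0,-0.192]],[-1,[0.2636,-0.388,0],[0,0,-0.192]],[-1,[0.2636,-0.388,0],[0,0,-0.192]],[-1,[0.2636,-0.388,0],[0,0,-0.192]],[-1,[0.2636,-0.388,0],[0,0,-0.192]],[-1,[0.2636,-0.388,0],[0,0,-0.192]],[-1,[0.2636,-0.388,0],[0,0,-0.192]]]'
python3 - <<'E'
from h import *
from station import env
to(617.4,42.4,100,81.2);to(617.4,42.4,75,81.2)
for n in('side','top'):
    W=cloud(env.capture(n)).reshape(-1,3)
    for z0,z1 in((100,125),(125,150),(150,185)):
        p=W[(W[:,0]>575)&(W[:,0]<660)&(W[:,1]>0)&(W[:,1]<85)&(W[:,2]>z0)&(W[:,2]<z1)];print(n,z0,len(p),p.mean(0).round(1),p[:,1].min().round(1),p[:,1].max().round(1))
E
```

```text
t: 39.45
tool_pos: [617.1, 42.3, 167.4]
tool_rot: [0.76, 0.65, -0.0, -0.0]
wrist_force: [0.3, 0.0, -1.6]
opening: 55.9
grip_force: 64.7
 shift [0.0003 0.0005 0.1123] turn [-0.0001  0.     -0.0003] rows~ 2
 shift [0.0003 0.0005 0.154 ] turn [-0.0001  0.     -0.0003] rows~ 2
side 100 132 [610.   20.3 113.4] 11.7 43.0
side 125 147 [609.8  20.9 137.7] 12.2 46.2
side 150 261 [611.4  21.4 169.2] 12.2 41.0<stdin>:7: RuntimeWarning: Mean of empty slice.
  ret = um.true_divide(
Traceback (most recent call last):
ValueError: zero-size array to reduction operation minimum which has no identity
```

The held bottle is upright and its near edge (y about 12) puts the axis at about 41–42, centred on the well. I lower it.

```bash
python3 -m pendant '[[-1,[0,0,0.06],[0,0,0]],[-1,[0,0,0.11],[0,0,0]],[-1,[0,0,0.135],[0,0,0]],[-1,[0,0,0.147],[0,0,0]],[-1,[0,0,0.15],[0,0,0]],[-1,[0,0,0.15],[0,0,0]]]'; python3 -m pendant '[[-1,[0,0,0.002],[0,0,0]],[-1,[0,0,0.004],[0,0,0]],[-1,[0,0,0.004],[0,0,0]]]'
```

```text
t: 40.3
tool_pos: [618.1, 42.6, 78.8]
tool_rot: [0.76, 0.65, 0.001, 0.0]
wrist_force: [-0.4, 0.5, -2.0]
opening: 55.7
grip_force: 64.6
t: 40.67
tool_pos: [617.4, 42.5, 75.5]
tool_rot: [0.76, 0.65, 0.0, 0.0]
wrist_force: [-0.1, -0.4, -1.3]
opening: 55.6
grip_force: 64.6
```

```bash
python3 -m pendant '[[-1,[0,0,0.001],[0,0,0]],[-1,[0,0,0.002],[0,0,0]],[-1,[0,0,0.002],[0,0,0]]]'; python3 -m pendant '[[0.5,[0,0,0],[0,0,0]],[0.7,[0,0,0],[0,0,0]],[1,[0,0,0],[0,0,0]],[1,[0,0,0],[0,0,0]],[1,[0,0,0],[0,0,0]]]'; python3 -m pendant '[[1,[0,0,-0.05],[0,0,0]],[1,[0,0,-0.1],[0,0,0]],[1,[0,0,-0.2],[0,0,0]],[1,[0,0,-0.23],[0,0,0]],[1,[0,0,-0.23],[0,0,0]]]'
python3 - <<'E'
from h import *
to(418.2,-237.4,210,12,'over brown in tray')
E
```

```text
t: 41.05
tool_pos: [617.5, 42.6, 75.0]
tool_rot: [0.76, 0.65, 0.0, 0.0]
wrist_force: [-2.9, -0.0, 5.4]
opening: 55.3
grip_force: 65.3
t: 41.68
tool_pos: [617.4, 42.5, 74.2]
tool_rot: [0.76, 0.65, 0.0, -0.0]
wrist_force: [0.0, -0.4, -0.4]
opening: 85.5
grip_force: 0.0
t: 42.3
tool_pos: [618.7, 42.6, 214.1]
tool_rot: [0.76, 0.65, 0.002, 0.001]
wrist_force: [-0.5, 0.4, -0.3]
opening: 85.2
grip_force: 0.0
over brown in tray shift [-0.5126 -0.2583  0.0055] turn [ 0.0004 -0.0005  0.192 ] rows~ 6
```

```bash
python3 -m pendant '[[1,[-0.5126,-0.257,0.0055],[0,0,0.192]],[1,[-0.5126,-0.257,0.0055],[0,0,0.192]],[1,[-0.5126,-0.257,0.0055],[0,0,0.192]],[1,[-0.5126,-0.257,0.0055],[0,0,0.192]],[1,[-0.5126,-0.257,0.0055],[0,0,0.192]],[1,[-0.5126,-0.257,0.0055],[0,0,0.192]],[1,[-0.5126,-0.257,0.0055],[0,0,0.192]],[1,[-0.5126,-0.257,0.0055],[0,0,0.192]],[1,[-0.5126,-0.257,0.0055],[0,0,0.192]],[1,[-0.5126,-0.257,0.0055],[0,0,0.192]],[1,[-0.5126,-0.257,0.0055],[0,0,0.192]]]'
python3 - <<'E'
from h import *
from station import env
to(418.2,-237.4,80,12);to(418.2,-237.4,69.5,12)
W=cloud(env.capture('top')).reshape(-1,3)
p=W[(W[:,0]>560)&(W[:,0]<670)&(W[:,1]>0)&(W[:,1]<90)&(W[:,2]>143)&(W[:,2]<165)];print('white',len(p),p.mean(0).round(1),cv2.minEnclosingCircle(np.ascontiguousarray(p[:,:2]).astype(np.float32)))
E
```

```text
t: 43.68
tool_pos: [417.9, -237.3, 208.8]
tool_rot: [0.994, 0.105, -0.0, -0.0]
wrist_force: [0.7, 0.0, -0.0]
opening: 85.5
grip_force: 0.0
 shift [0.0006 0.0003 0.2147] turn [-0.      0.      0.0002] rows~ 3
 shift [0.0006 0.0003 0.2322] turn [-0.      0.      0.0002] rows~ 3
white 143 [615.7  42.6 154.3] ((616.8457641601562, 42.50057601928711), 18.03166389465332)
```

White is back where it started (616.8,42.5 against 617.4,42). Now the brown one.

```bash
python3 -m pendant '[[1,[0,0,0.08],[0,0,0]],[1,[0,0,0.15],[0,0,0]],[1,[0,0,0.19],[0,0,0]],[1,[0,0,0.21],[0,0,0]],[1,[0,0,0.225],[0,0,0]],[1,[0,0,0.231],[0,0,0]],[1,[0,0,0.231],[0,0,0]]]'; python3 -m pendant '[[-1,[0,0,0],[0,0,0]],[-1,[0,0,0],[0,0,0]],[-1,[0,0,0],[0,0,0]],[-1,[0,0,0],[0,0,0]],[-1,[0,0,0],[0,0,0]],[-1,[0,0,0],[0,0,0]],[-1,[0,0,0],[0,0,0]]]'; python3 -m pendant '[[-1,[0,0,-0.02],[0,0,0]],[-1,[0,0,-0.08],[0,0,0]],[-1,[0,0,-0.15],[0,0,0]],[-1,[0,0,-0.16],[0,0,0]],[-1,[0,0,-0.16],[0,0,0]]]'
python3 - <<'E'
from h import *
to(603.9,-44.5,168,81.2,'over rack')
E
```

```text
t: 44.6
tool_pos: [418.1, -237.9, 70.8]
tool_rot: [0.995, 0.105, 0.0, 0.0]
wrist_force: [-0.8, 0.1, -0.3]
opening: 85.3
grip_force: 0.0
t: 45.48
tool_pos: [418.2, -237.6, 71.2]
tool_rot: [0.994, 0.105, 0.001, 0.0]
wrist_force: [-1.6, 0.6, 6.5]
opening: 45.7
grip_force: 61.0
t: 46.1
tool_pos: [417.6, -237.7, 166.4]
tool_rot: [0.995, 0.105, 0.0, 0.0]
wrist_force: [0.2, -0.1, -2.9]
opening: 45.4
grip_force: 62.1
over rack shift [ 0.3706 -0.2503 -0.0027] turn [ 1.000e-04 -0.000e+00 -1.922e-01] rows~ 5
```

```bash
python3 -m pendant '[[-1,[0.3706,-0.2503,-0.003],[0,0,-0.192]],[-1,[0.3706,-0.2503,-0.003],[0,0,-0.192]],[-1,[0.3706,-0.2503,-0.003],[0,0,-0.192]],[-1,[0.3706,-0.2503,-0.003],[0,0,-0.192]],[-1,[0.3706,-0.2503,-0.003],[0,0,-0.192]],[-1,[0.3706,-0.2503,-0.003],[0,0,-0.192]],[-1,[0.3706,-0.2503,-0.003],[0,0,-0.192]],[-1,[0.3706,-0.2503,-0.003],[0,0,-0.192]],[-1,[0.3706,-0.2503,-0.003],[0,0,-0.192]],[-1,[0.3706,-0.2503,-0.003],[0,0,-0.192]]]'
python3 - <<'E'
from h import *
to(603.9,-44.5,80,81.2);to(603.9,-44.5,73.5,81.2)
E
```

```text
t: 47.35
tool_pos: [603.6, -44.5, 167.7]
tool_rot: [0.76, 0.65, -0.0, -0.0]
wrist_force: [-0.0, 1.0, -2.2]
opening: 45.6
grip_force: 62.2
 shift [1.000e-04 6.000e-04 1.462e-01] turn [-0.0001  0.     -0.0003] rows~ 2
 shift [1.000e-04 6.000e-04 1.571e-01] turn [-0.0001  0.     -0.0003] rows~ 2
```

```bash
python3 -m pendant '[[-1,[0,0,0.06],[0,0,0]],[-1,[0,0,0.11],[0,0,0]],[-1,[0,0,0.135],[0,0,0]],[-1,[0,0,0.147],[0,0,0]],[-1,[0,0,0.152],[0,0,0]],[-1,[0,0,0.152],[0,0,0]]]'; python3 -m pendant '[[-1,[0,0,0.002],[0,0,0]],[-1,[0,0,0.0035],[0,0,0]],[-1,[0,0,0.0035],[0,0,0]]]'
```

```text
t: 48.1
tool_pos: [604.5, -44.5, 77.7]
tool_rot: [0.76, 0.65, 0.0, 0.0]
wrist_force: [0.1, -0.3, -1.4]
opening: 45.6
grip_force: 62.2
t: 48.48
tool_pos: [603.9, -44.4, 74.9]
tool_rot: [0.76, 0.65, 0.0, 0.0]
wrist_force: [0.1, -0.7, -1.8]
opening: 45.5
grip_force: 62.2
```

```bash
python3 -m pendant '[[-1,[0,0,0.0015],[0,0,0]],[-1,[0,0,0.003],[0,0,0]],[-1,[0,0,0.003],[0,0,0]]]'
```

```text
t: 48.85
tool_pos: [603.9, -44.4, 73.3]
tool_rot: [0.76, 0.65, 0.0, 0.0]
wrist_force: [-1.9, -0.3, 1.5]
opening: 45.0
grip_force: 62.5
```

Contact. I release, retreat upward and check everything.

```bash
python3 -m pendant '[[0.3,[0,0,0],[0,0,0]],[0.5,[0,0,0],[0,0,0]],[1,[0,0,0],[0,0,0]],[1,[0,0,0],[0,0,0]],[1,[0,0,0],[0,0,0]],[1,[0,0,0],[0,0,0]]]'; python3 -m pendant '[[1,[0,0,-0.05],[0,0,0]],[1,[0,0,-0.1],[0,0,0]],[1,[0,0,-0.2],[0,0,0]],[1,[0,0,-0.24],[0,0,0]],[1,[0,0,-0.24],[0,0,0]],[1,[-0.25,-0.15,-0.24],[0,0,0]],[1,[-0.25,-0.15,-0.24],[0,0,0]],[1,[-0.25,-0.15,-0.24],[0,0,0]],[1,[-0.25,-0.15,-0.24],[0,0,0]],[1,[-0.25,-0.15,-0.24],[0,0,0]]]'
python3 - <<'E'
from h import *
from station import env
for n in('top','side'):
    c=env.capture(n);W=cloud(c).reshape(-1,3)
    if n=='top': cv2.imwrite('pics/tend.png',cv2.resize(c['pixels'][130:280,130:370,::-1],None,fx=3,fy=3,interpolation=cv2.INTER_CUBIC))
    for k,b in dict(white=(560,670,5,90,143,165),brown=(550,650,-90,-5,136,155),cv=(500,545,285,325,100,115),bv=(490,530,230,275,104,118)).items():
        p=W[(W[:,0]>b[0])&(W[:,0]<b[1])&(W[:,1]>b[2])&(W[:,1]<b[3])&(W[:,2]>b[4])&(W[:,2]<b[5])]
        print(n,k,len(p),p.mean(0).round(1) if len(p) else '',cv2.minEnclosingCircle(np.ascontiguousarray(p[:,:2]).astype(np.float32)) if len(p) else '')
E
```

```text
t: 49.6
tool_pos: [603.9, -44.4, 73.0]
tool_rot: [0.76, 0.65, -0.0, -0.0]
wrist_force: [0.1, 0.1, -0.7]
opening: 85.2
grip_force: 0.0
t: 50.85
tool_pos: [491.7, -178.4, 216.1]
tool_rot: [0.76, 0.65, -0.0, -0.001]
wrist_force: [0.1, 0.7, 0.2]
opening: 85.4
grip_force: 0.0
top white 142 [615.7  42.6 154.4] ((616.6635131835938, 42.99734878540039), 18.32705307006836)
top brown 105 [602.  -44.2 146.1] ((603.0095825195312, -44.56910705566406), 15.313427925109863)
top cv 74 [522.9 302.8 105.9] ((523.192138671875, 303.1543273925781), 13.162015914916992)
top bv 46 [508.  252.8 110. ] ((508.2651062011719, 252.7881622314453), 10.222332954406738)
side white 192 [615.9  39.9 152.7] ((616.8299560546875, 42.39459991455078), 18.085277557373047)
side brown 156 [602.3 -46.9 144.9] ((603.0515747070312, -45.224609375), 15.364056587219238)
side cv 0  
side bv 0
```

View pics/tend.png

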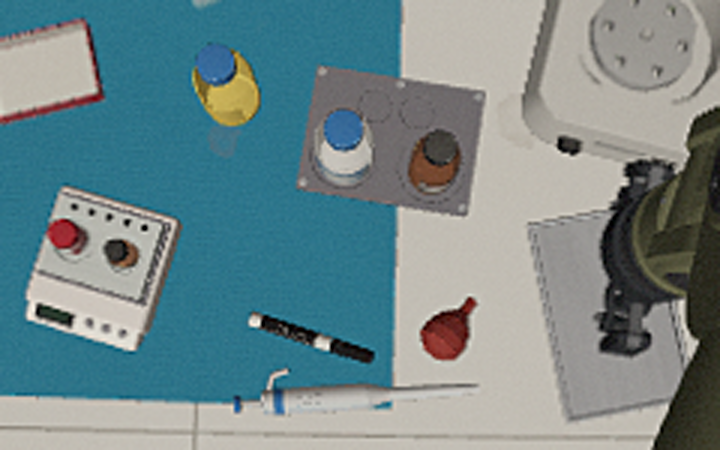

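The final crop has the white bottle (343,145) and the brown one (437,160) back in their own wells. Both vials, (67,238) and (122,253), are upright in the heater, and the arm is clear.

```bash
python3 -c "
from station import env
print(env.close_job())"
```

```text
the job is handed in; nothing more can be done
None
```

I handed the job in at about 51 s: both vials stand upright in their heater wells, and both tall bottles are back in their original rack wells, within about 1 mm of where they started by camera (no verdict was returned at hand-in).

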